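# Switch a locking selector valve to the outlet over the steel cup

## Task

The selector valve is shut; set it to the outlet that hangs over the steel cup: pull the black knob up out of its lock, turn its nose towards that outlet, and push it back down fully home, so that it is locked there. The lock slot is only roughly at the outlet's mark, so feel for it with a light push and never force the knob (more than 25 N on its lug, pushing or twisting, damages it). Leave the cup and the things under the other outlets where they stand and let go of the knob.

Things in the scene. Friction and masses are not known exactly. Their poses are not given: they have to be found in the camera images.
- valve: Fixed selector valve: 100 mm round foot, 44 mm column, 92 mm round grey head, its flat top 112 mm above the bench. Four steel outlet tubes (10 mm thick, at 98 mm height) bend down 110 mm from the axis; a white bar mark on the head lies in line with each. Origin on the upright knob axis at bench height, z up; -x points to the white dot (shut position), roughly towards the robot.
- outlet_1 (a point): mouth of the outlet at knob angle -1.40 rad, 87 mm above the bench
- outlet_2 (a point): mouth of the outlet at knob angle -0.70 rad
- outlet_3 (a point): mouth of the outlet at knob angle +0.70 rad
- outlet_4 (a point): mouth of the outlet at knob angle +1.40 rad
- knob_turn (a joint): angle of the black knob in the valve's frame, rad: 0 = nose at the white dot (shut, where it starts), growing counter-clockwise seen from above; travel -1.75 to +1.75. It drags lightly (0.06 N m) and stays where it is left.
- knob_pull (a joint): how far the knob is pulled up, m: 0 = fully home, 0.012 = top stop. It drags with about 3 N and stays at the height where it is left. Above 0.006 the lug is clear of the lock ring and the knob can turn; below, the lug sits in a slot and blocks turning. Pushed down between slots, the lug lands on the ring and the knob stops near 0.005 under a light push.
- knob_grip (a point): On the knob axis where it is gripped, 140 mm above the bench with the knob home (rises with it). Knob: round skirt 72 mm wide, its top at 119 mm, with an upright grip bar 46 mm long, 14 mm thick, its top at 149 mm; the bar reaches 26 mm from the axis to the nose side, 20 mm behind. -x runs along the bar to the nose, y across the bar's flat sides, z up.
- knob_nose (a point): pointer end of the white line on the knob's skirt, 32.5 mm from the axis, 119 mm above the bench while home
- lock_lug: small round steel lug, 6 mm thick, under the knob's skirt on the nose side, 28 mm from the axis; with the knob home it reaches 6 mm down into a slot of the lock ring. It is sprung: it gives 1 mm per 6 N pushed up, 3 mm at most, then is solid. More than 25 N on it damages it. The origin lies on the knob axis, 112 mm above the bench with the knob home.
- lock_ring (a point): centre of the lock ring, level with the head's top, hidden under the skirt. It has a slot at the shut dot and one near each outlet mark, each 8.2 mm wide (lug play +-0.04 rad). An outlet slot lies up to 0.18 rad to either side of its mark; that differs from outlet to outlet and from start to start, cannot be seen and must be felt.
- steel_cup: turned steel cup, 62 mm wide, 78 mm tall, standing on the bench under one of the outlets; origin at the centre of its underside
- petri_a: lidded petri dish, 61 mm wide, 16 mm tall, left standing under another outlet; origin at the centre of its underside
- petri_b: second such petri dish, under another outlet; origin at the centre of its underside
- tape_roll: roll of white film tape lying flat, 68 mm wide, 46 mm tall, under another outlet; origin at the centre of its underside
Things that resemble listed ones, but are neither listed nor needed, are in the scene too. What is shaped like the steel_cup but red is not meant.

How it is judged:
By the outcome, as a careful person would: the job done as asked, in the order asked, and still so for the second after the job is handed in, with the robot touching nothing.
It also fails if it takes over 45 s, if anything falls off the work surface, if the arm or the gripper's body presses on something with over 40 N, if the wrist force passes 120 N, or if a joint passes its speed limit or range.

## Robot

A 7-joint arm with a two-finger parallel gripper is mounted at the origin on the work surface; the furniture and walls round the work are solid. World frame = base frame: x ahead of the robot, y to its left, z up, the work surface at z = 0. Lengths are in m, angles in rad, forces in N, time in s.
With the tool pointing down it reaches from about 0.425 to 0.925 m from the base axis. Payload 6.8 kg.
Tool frame: the origin (TCP) lies at the very end of the fingers, on their centre line; the grasp point (between the pads) lies 19 mm behind it; z points along the fingers, y is the direction in which the jaws open and shut (so a half turn about z gives the same grasp; the last joint's range is limited). The gripper opens to 85 mm and grips with 20 to 120 N. Pads are 22 mm wide; open, the fingers measure 114 mm over their backs; the gripper's body (76 mm by 85 mm) begins 54 mm behind the grasp point. The pads swing forward as they close: fully open they stand 13 mm farther back than shut.
Start: joints at [1.024, 0.477, 0.022, 1.555, -0.011, 1.109, -0.083], TCP at [0.287, -0.611, 0.231] pointing down, gripper open.
Joint ranges: [-2.96, 2.96], [-0.34, 2.1], [-1.41, 1.46], [0.24, 2.44], [-1.37, 4.51], [0.17, 1.92], [-2.96, 2.96]. Speed limits (rad/s): [2.39, 2.39, 3.14, 3.14, 3.14, 3.14, 3.14].

## Interface

Orientations are given as a 3x3 rotation matrix whose columns are the frame's x, y, z axes.
In Python, from rig import state, optics, robot, nets gives the robot as it stands.
- The arm moves only by the tool step_arm, never from a script. Its argument "series" is a list of rows, each an object with "angular": the turn, a rotation vector about the tool's x, y, z normalised to -1 to 1, where 1 is 0.15 rad, a list of three; "xyz": the shift along the tool's x, y, z normalised to -1 to 1, where 1 is 4 cm, a list of three; "claw": the opening, from 0 (shut) to 1 (fully open). A call has exactly 10 rows; each row shifts and turns the commanded pose from where the row before left it, along the tool's axes as they then stand; what a row does not reach is not made up. A row lasts 1/10 s, in which the tool goes at most 50 mm and 8.59 degrees, less where a joint would pass 70% of its speed; a pose out of reach is approached as far as the arm can. A call with a number of a shift or a turn outside -1 to 1 is refused whole. A call with a gripper value outside its range is refused whole. The fingers move at their own pace and stop on an object; "squeeze" is the grip in N (left out, the last holds). Time passes only in rows, so rows that do not move let the fingers close, or fill a call up. It gives the time, the measured TCP pose, the force and the opening at its end, in the units of the state.
- state(): the state, without advancing time (a new reading comes with each control period).
- optics.camera(name): name is "side" or "top" or "wrist"; returns (picture, depth): 384x512x3 uint8, blue, green, red; 384x512 float32, m along the optical axis (not along the pixel's ray), 0 where there is no reading.
- optics.camera_info(name): a dict with "fx", "fy", "cx", "cy" (pixels), "origin" and "rotation" of the camera in the world. Camera axes: x right, y up, looking along -z (the intrinsics and any distortion apply to the point x, -y, -z); pixel columns grow to the right and rows downward; lengths in m; the calibration is good to about 2 mm. The wrist camera is an equidistant fisheye: a pixel r from the principal point sees the ray r / f radians off the axis. A picture is of the moment at which its call begins: read the wrist's pose just before it. camera_info takes no time and is no camera call; for the wrist camera it gives the pose at the moment of the call.
- robot.hand_in(): hands the job in, once; it reports no verdict.
Trained networks look in the newest picture that a camera, given by its name, has taken for a name from the list of things; names that differ only in an ending like _2 or _b are one class to them, and where a whole thing is asked for, a point or a joint stands for the part that bears it (a point fixed in the world has none). Each returns a list of dicts, best first, with "confidence" (0 to 1); they miss things now and then, are a little off and sometimes report something else, mostly with a low value. They report only what shows in the picture. A call takes as long as a camera call. They do not tell look-alikes from the thing itself.
- nets.search_frame(camera, target): "uv" ([column, row] in pixels, amid what is visible of it).
- nets.spot_point(camera, target): "uv" ([column, row] in pixels: a listed point, or the origin of a listed thing).
The state is a dict: "clock": time; "joints": joint angles; "dq": joint speeds; "tau": joint torques, N m; "ee_pos": TCP position; "tcp_rot": TCP orientation; "wrist_force": force on the tool from outside, world axes, zero at the start; "wrist_torque": the same for the moment, N m; "opening": finger opening in m.
Only numpy, scipy, OpenCV 4.12 (cv2) and the standard library are available. Lean on these libraries where they do the work, as an engineer would, in place of code of your own. Each camera call takes 0.05 s, during which the arm holds its last target.

## Working session

There is one attempt and no reset: what is moved stays moved. The work goes in short steps, Python scripts to look and compute and a tool call to move; the robot and the scene stay as the last step left them, time stands still between calls to the robot, and variables do not carry over. Pictures are saved under pics/ and viewed, and the job is handed in when it is done.

Besides the shell and the picture viewer there is one more tool, called as name([rows], argument=value, ...), one row to a line, values as JSON. step_arm: Moves the arm, as the interface text tells. Scaled input: -1 to 1 covers 4 cm each way for a shift and 0.15 rad each way for a turn. Its arguments: {"type":"object","properties":{"series":{"type":"array","items":{"type":"object","properties":{"angular":{"type":"array","items":{"type":"number"}},"xyz":{"type":"array","items":{"type":"number"}},"claw":{"type":"number"}}}},"squeeze":{"type":"number"}},"required":["series"]}

```bash
ls; mkdir -p pics; python3 - <<'E'
from rig import state, optics, robot, nets
import cv2,numpy as np
s=state(); print({k:np.round(v,3).tolist() for k,v in s.items()})
for c in ["side","top"]:
    p,d=optics.camera(c); cv2.imwrite(f"pics/{c}0.png",p); np.save(f"{c}_d0.npy",d)
    i=optics.camera_info(c); print(c,i)
    for t in ["steel_cup","valve","knob_nose","knob_grip","tape_roll","petri_a"]:
        pass
for c in ["top"]:
    for t in ["knob_nose","knob_grip","steel_cup","valve"]:
        print(c,t,nets.spot_point(c,t))
E
```

```text
pics
{'clock': 0.0, 'joints': [1.024, 0.478, 0.022, 1.556, -0.012, 1.109, -0.083], 'dq': [0.001, 0.001, 0.001, 0.001, 0.001, -0.001, -0.0], 'tau': [-0.001, -59.645, 1.608, -28.12, 0.013, 0.009, 0.0], 'ee_pos': [0.287, -0.611, 0.23], 'tcp_rot': [[0.905, 0.425, -0.001], [0.425, -0.905, 0.002], [-0.0, -0.002, -1.0]], 'wrist_force': [-0.44, -0.163, 0.007], 'wrist_torque': [0.047, -0.015, 0.037], 'opening': 0.086}
side {'fx': 369.6702735108541, 'fy': 369.6702735108541, 'cx': 257.93156124579014, 'cy': 197.99153777149925, 'origin': array([0.3852394 , 0.33977094, 0.50471766]), 'rotation': array([[-0.9782191 ,  0.08603778, -0.18890445],
       [-0.20737722, -0.44479605,  0.87129281],
       [-0.00905986,  0.89148975,  0.45295026]])}
top {'fx': 380.4058756027775, 'fy': 380.4058756027775, 'cx': 250.9191373017052, 'cy': 186.72826690668816, 'origin': array([ 0.44333063, -0.39766766,  0.96329352]), 'rotation': array([[ 3.79416186e-03,  9.90948535e-01, -1.34188693e-01],
       [-9.99767476e-01,  9.10496807e-04, -2.15444691e-02],
       [-2.12272817e-02,  1.34239234e-01,  9.90721571e-01]])}
top knob_nose [{'uv': [258.0, 196.5], 'confidence': 0.59}]
top knob_grip [{'uv': [249.4, 184.0], 'confidence': 0.75}]
top steel_cup [{'uv': [338.4, 212.7], 'confidence': 0.83}]
top valve [{'uv': [256.5, 186.8], 'confidence': 0.65}]
```

View pics/top0.png

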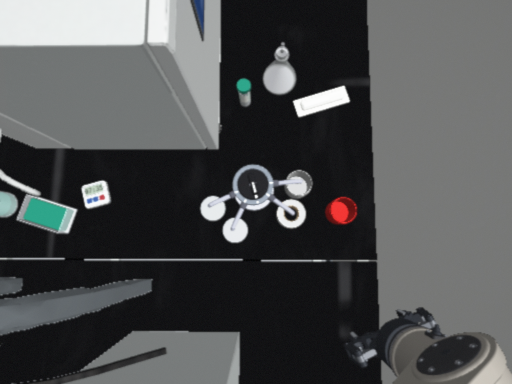

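View pics/side0.png

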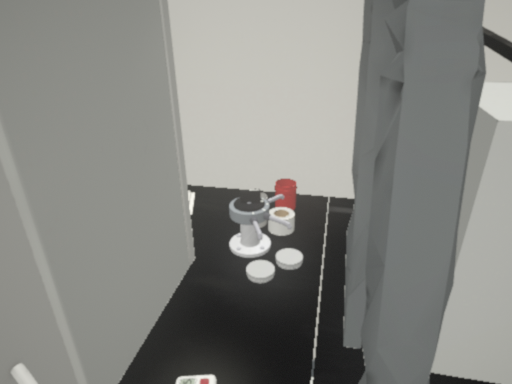

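```bash
python3 - <<'E'
import cv2
p=cv2.imread("pics/top0.png"); cv2.imwrite("pics/top0c.png",cv2.resize(p[110:260,170:370],None,fx=4,fy=4,interpolation=cv2.INTER_CUBIC))
E
```

```text
(no output)
```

View pics/top0c.png

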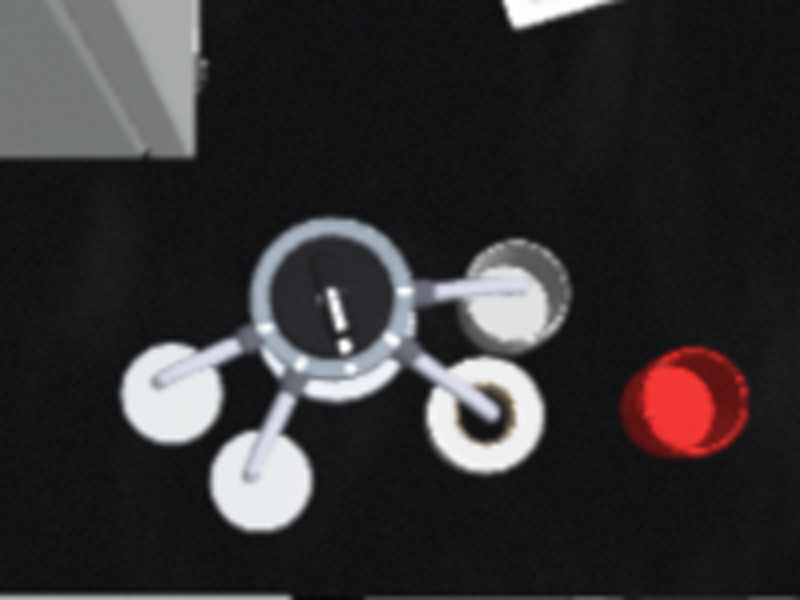

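The candidates in the top view are the steel cup at (299,183), which is grey and under the right-hand outlet, and a red cup at (341,211), which is not meant. The crop shows the steel cup under the outlet about 80° counter-clockwise of the dot, so the target is outlet_4 at +1.40. The tape roll is under outlet_3 and the petri dishes are under outlets 1 and 2. Next I measure the valve pose.

```bash
cat > h.py <<'E'
import numpy as np
def ray(i,uv,fish=False):
    u=(uv[0]-i['cx'])/i['fx'];v=(uv[1]-i['cy'])/i['fy']
    if fish:
        r=np.hypot(u,v); s=np.sin(r)/r if r>1e-9 else 1
        d=np.array([u*s,-v*s,-np.cos(r)])
    else: d=np.array([u,-v,-1.])
    return i['rotation']@d
def onz(i,uv,z,fish=False):
    d=ray(i,uv,fish); return i['origin']+d*(z-i['origin'][2])/d[2]
E
python3 - <<'E'
from rig import state, optics, robot, nets
import cv2,numpy as np
from h import *
i=optics.camera_info("top"); c=lambda x,y:(170+(x+.5)/4-.5,110+(y+.5)/4-.5)
# crop measurements
C=onz(i,c(332,297),.112); print("head centre",C)
for n,xy,z in [("dot",(350,368),.112),("m4",(403,291),.112),("m3",(391,340),.112),("m2",(301,365),.112),("m1",(266,329),.112),("nose",(346,346),.119),
  ("o4",(522,290),.098),("o3",(492,413),.098),("o2",(250,475),.098),("o1",(158,382),.098)]:
    P=onz(i,c(*xy),z); v=P-C; print(n,P.round(4),np.hypot(v[0],v[1]).round(4),np.arctan2(v[1],v[0]).round(3))
d=np.load("top_d0.npy"); 
# head ring pixels by height
H,W=d.shape; uu,vv=np.meshgrid(np.arange(W),np.arange(H))
X=(uu-i['cx'])/i['fx']*d; Y=-(vv-i['cy'])/i['fy']*d
P=np.stack([X,Y,-d],-1)@i['rotation'].T+i['origin']
m=(d>0)&(abs(uu-253)<35)&(abs(vv-186)<35)&(P[...,2]>.105)&(P[...,2]<.16)
pts=P[m]; print(len(pts)); 
(cx,cy),r=cv2.minEnclosingCircle(pts[:,:2].astype(np.float32)); print("circle",cx,cy,r)
top=pts[pts[:,2]>.138]; print("bar",len(top),top.mean(0), top[:,2].max())
if len(top)>4:
  w,V=np.linalg.eigh(np.cov(top[:,:2].T)); print(w,V[:,1])
E
```

```text
head centre [ 0.56514781 -0.38298818  0.112     ]
dot [ 0.5249 -0.3932  0.112 ] 0.0415 -2.893
m4 [ 0.5686 -0.4231  0.112 ] 0.0403 -1.485
m3 [ 0.5407 -0.4163  0.112 ] 0.0413 -2.204
m2 [ 0.5265 -0.3657  0.112 ] 0.0423 2.72
m1 [ 0.5469 -0.3458  0.112 ] 0.0414 2.027
nose [ 0.5365 -0.391   0.119 ] 0.0297 -2.868
o4 [ 0.5713 -0.4917  0.098 ] 0.1089 -1.514
o3 [ 0.5007 -0.4738  0.098 ] 0.1113 -2.188
o2 [ 0.4653 -0.3366  0.098 ] 0.1101 2.707
o1 [ 0.518  -0.2834  0.098 ] 0.1102 2.013
1350
circle 0.5399916768074036 -0.3923039436340332 0.0730241984128952
bar 136 [ 0.56176199 -0.38261816  0.14854185] 0.15280575991563372
[1.60574253e-05 1.79044031e-04] [-0.96448781 -0.26412737]
```

```bash
python3 - <<'E'
from rig import optics
import numpy as np
for n,px in [("top",[(100,300),(20,290),(200,350),(160,370),(30,310),(145,287),(100,100),(210,140),(400,330),(450,360)]),("side",[(420,100),(420,300),(380,200),(500,200),(100,200),(180,150),(330,250)])]:
    i=optics.camera_info(n); d=np.load(n+"_d0.npy")
    for u,v in px:
        z=d[v,u]; p=i['rotation']@np.array([(u-i['cx'])/i['fx']*z,-(v-i['cy'])/i['fy']*z,-z])+i['origin']; print(n,u,v,p.round(3))
E
```

```text
top 100 300 [ 0.338 -0.127  0.302]
top 20 290 [ 0.313  0.2   -0.002]
top 200 350 [ 0.219 -0.279  0.16 ]
top 160 370 [ 0.219 -0.228  0.279]
top 30 310 [ 0.352 -0.106  0.469]
top 145 287 [ 0.33  -0.134  0.064]
top 100 100 [ 0.67  -0.133  0.362]
top 210 140 [ 0.67  -0.283  0.1  ]
top 400 330 [ 0.322 -0.588  0.425]
top 450 360 [ 0.329 -0.58   0.577]
side 420 100 [0.351 0.172 0.47 ]
side 420 300 [0.339 0.192 0.381]
side 380 200 [0.362 0.175 0.424]
side 500 200 [ 0.191 -0.092  0.305]
side 100 200 [ 0.669 -0.025  0.292]
side 180 150 [ 0.667 -0.275  0.272]
side 330 250 [ 0.373 -0.398  0.001]
```

```bash
python3 - <<'E'
from rig import optics
import numpy as np
for n in ["top","side"]:
    i=optics.camera_info(n); d=np.load(n+"_d0.npy"); H,W=d.shape; uu,vv=np.meshgrid(np.arange(W),np.arange(H))
    P=np.stack([(uu-i['cx'])/i['fx']*d,-(vv-i['cy'])/i['fy']*d,-d],-1)@i['rotation'].T+i['origin']
    P=P[(d>0)]; P=P[P[:,2]>.03]
    key=np.floor(P[:,:2]/.04).astype(int)
    g={}
    for k,z in zip(map(tuple,key),P[:,2]): g.setdefault(k,[]).append(z)
    print(n,"rows x, cols y(-.72...0.36) max z cm")
    for a in range(20,-3,-1):
        print(f"{a*4:4d}"," ".join(f"{int(100*np.max(g[(a,b)])):3d}" if (a,b) in g and len(g[(a,b)])>2 else "  ." for b in range(8,-19,-1)))
E
```

```text
top rows x, cols y(-.72...0.36) max z cm
  80   .   .   .   .   .   .   .   .   .   .   .   .   .   .   .   .  43  11  11   6   7   .   .   .   .   .  42
  76   .   .   .   .   .   .   .   .   .   .   .   .   .   .   .   .  48  11  11   .   .   .   .   .   .   .  48
  72   .   .   .   .   .   .   .   .   .   .   .  54  54  54  54  54  54   .   .   .   .   .   .   .   .   .  50
  68   .   .   .   .   .   .   .   .   .   .   .  54  54  54  54  54  54   .   .   .   .   .   .   .   .   .  50
  64   .   .   .   .  17  23  28  35  41  46  52  54  54  54  54  54  54   .   .   .   .   .   .   .   .   .  49
  60   .   .   .   .   .   .   .   .   .   .   .   .   .   .   .   .   .  11  11  11   .   7   .   .   .   .  49
  56   .   .   .   .  14  11   .   .   .   .   .   .   .   .   .   .   .  12  15  12  10  10   .   .   .   .  48
  52   .   .   4   6  11  11   5   .   .   .   .   .   .   .   .   .  10  12  15  12  10   8   .   8   8   .  48
  48   .   .   .   6   5   4   5   5   .   .   .   .   .   .   .   .  10  10  11   .  10   4   .   8   7   .  47
  44   .   .   .   .   5   5   5   .   .  
[... 3480 characters left out ...]
 .   .   .   .   .   .
  12   .   .   .   .   .   .   .   .   .   .   .  23   .   .  39  39  39  39   .   .   .   .   .   .   .   .   .
   8   .   .   .   .   .   .   .   .   .   .   .   8   .   .   .   .   .   .   .   .   .   .   .   .   .   .   .
   4   .   .   .   .   .   .   .   .   .   .   .   .   .   .   .   .   .   .   .   .   .   .   .   .   .   .  52
   0   .   .   .   .   .   .   .   .   .   .   .   .   .   .   .   .   .   .   .   .   .   .   .   .   .   .  52
  -4   .   .   .   .   .   .   .   .   .   .   .   .   .   .   .   .   .   .   .   .   .   .   .   .   .   .  45
  -8   .   .   .   .   .   .   .   .   .   .   .   .   .   .   .   .   .   .   .   .   .   .   .   .   .   .   .
```

step_arm([
  {"xyz": [0.87,-0.22,0],"angular": [0,0,0],"claw": 1},
  {"xyz": [0.87,-0.22,0],"angular": [0,0,0],"claw": 1},
  {"xyz": [0.87,-0.22,0],"angular": [0,0,0],"claw": 1},
  {"xyz": [0.87,-0.22,0],"angular": [0,0,0],"claw": 1},
  {"xyz": [0.87,-0.22,0],"angular": [0,0,0],"claw": 1},
  {"xyz": [0.87,-0.22,0],"angular": [0,0,0],"claw": 1},
  {"xyz": [0.87,-0.22,0],"angular": [0,0,0],"claw": 1},
  {"xyz": [0.87,-0.22,0],"angular": [0,0,0],"claw": 1},
  {"xyz": [0.87,-0.22,0],"angular": [0,0,0],"claw": 1},
  {"xyz": [0.87,-0.22,0],"angular": [0,0,0],"claw": 1},
], squeeze=20)

```text
clock: 1.3
ee_pos: [0.5654, -0.3826, 0.2313]
tcp_rot: [[0.905, 0.425, -0.0], [0.425, -0.905, -0.0], [-0.0, 0.0, -1.0]]
wrist_force: [-0.3, 0.4, 0.7]
opening: 0.0853
```

```bash
python3 - <<'E'
from rig import state, optics, robot, nets
import cv2,numpy as np
i=optics.camera_info("wrist"); s=state(); p,d=optics.camera("wrist"); cv2.imwrite("pics/w1.png",p)
cv2.imwrite("pics/w1c.png",cv2.resize(p,(800,600),interpolation=cv2.INTER_CUBIC))
print(i, s['joints'].round(3) if hasattr(s['joints'],'round') else s['joints'])
print(nets.spot_point("wrist","knob_nose"),nets.spot_point("wrist","knob_grip"))
E
```

```text
{'fx': 297.3186396354542, 'fy': 297.3186396354542, 'cx': 257.1866406610898, 'cy': 191.94336111339072, 'origin': array([ 0.63732811, -0.34900058,  0.37444401]), 'rotation': array([[ 4.24580904e-01,  8.61131893e-01,  2.79612088e-01],
       [-9.05389900e-01,  4.03972562e-01,  1.30672481e-01],
       [-4.29370630e-04, -3.08639001e-01,  9.51179154e-01]])} [ 0.547  0.491 -0.062  1.53   0.033  1.121 -0.655]
[{'uv': [251.8, 222.8], 'confidence': 0.65}] [{'uv': [256.6, 199.2], 'confidence': 0.97}]
```

View pics/w1c.png

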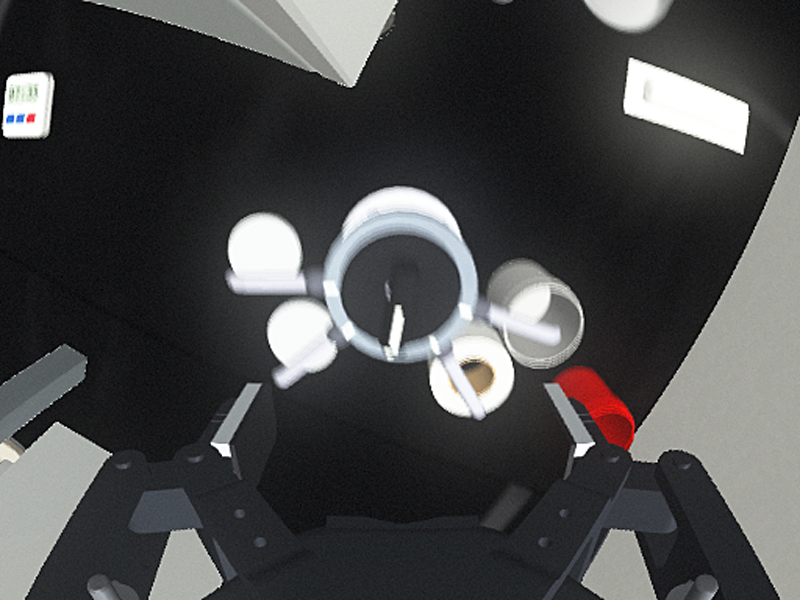

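```bash
python3 - <<'E'
from rig import state, optics, robot, nets
import cv2,numpy as np
from h import *
i=optics.camera_info("wrist"); c=lambda x,y:((x+.5)*.64-.5,(y+.5)*.64-.5)
E_=[(324,283),(477,283),(401,210),(401,362)]
Q=np.array([onz(i,c(*e),.112,True) for e in E_]); print(Q.round(4))
C=(Q[0]+Q[1]+Q[2]+Q[3])/4
A=np.c_[2*Q[:,:2],np.ones(4)]; s=np.linalg.lstsq(A,(Q[:,:2]**2).sum(1),rcond=None)[0]; C=s[:2]; print("C",C,np.sqrt(s[2]+C@C))
for n,xy,z in [("dot",(392,357),.112),("m4",(466,311),.112),("m3",(434,345),.112),("m2",(348,333),.112),("m1",(331,288),.112),("nose",(394,346),.119),("line0",(400,308),.119)]:
    P=onz(i,c(*xy),z,True); v=P[:2]-C; print(n,P.round(4),np.hypot(*v).round(4),np.arctan2(v[1],v[0]).round(3))
print(onz(i,(256.6,199.2),.14,True),onz(i,(251.8,222.8),.119,True))
p=cv2.imread("pics/w1.png"); cv2.imwrite("pics/w1z.png",cv2.resize(p[110:260,190:330],None,fx=4,fy=4,interpolation=cv2.INTER_CUBIC))
E
```

```text
[[ 0.5519 -0.336   0.112 ]
 [ 0.5908 -0.4177  0.112 ]
 [ 0.6102 -0.3587  0.112 ]
 [ 0.5252 -0.3991  0.112 ]]
C [ 0.56751271 -0.37867866] 0.04625079579556689
dot [ 0.5259 -0.3926  0.112 ] 0.0438 -2.818
m4 [ 0.5725 -0.42    0.112 ] 0.0416 -1.451
m3 [ 0.5444 -0.4125  0.112 ] 0.041 -2.17
m2 [ 0.5289 -0.3615  0.112 ] 0.0423 2.724
m1 [ 0.5508 -0.341   0.112 ] 0.0412 1.988
nose [ 0.5361 -0.3894  0.119 ] 0.0332 -2.814
line0 [ 0.5593 -0.3823  0.119 ] 0.009 -2.724
[ 0.56433757 -0.380796    0.14      ] [ 0.53455931 -0.38989155  0.119     ]
```

View pics/w1z.png

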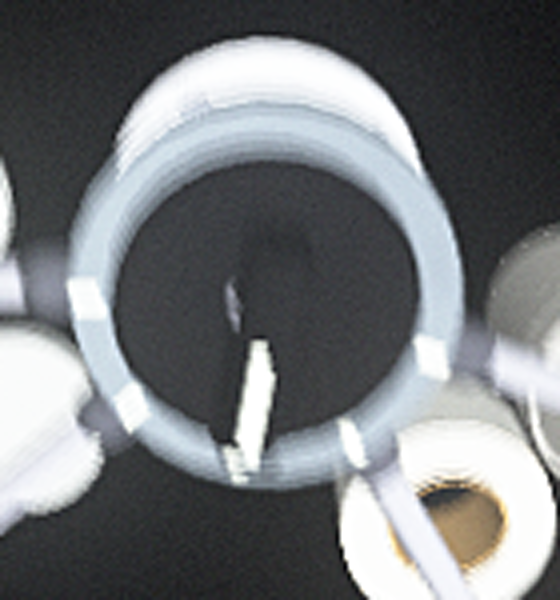

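```bash
python3 - <<'E'
import numpy as np
from scipy.optimize import least_squares
a=np.array([0,1.4,.7,-.7,-1.4])
W=np.array([[.5259,-.3926],[.5725,-.42],[.5444,-.4125],[.5289,-.3615],[.5508,-.341]])
T=np.array([[.5249,-.3932],[.5686,-.4231],[.5407,-.4163],[.5265,-.3657],[.5469,-.3458]])
for P in(W,T):
    f=lambda q:(np.c_[q[0]+q[3]*np.cos(q[2]+a),q[1]+q[3]*np.sin(q[2]+a)]-P)[1:].ravel()
    r=least_squares(f,[.565,-.382,-2.88,.041]); print(r.x.round(4),(r.fun*1e3).round(1))
E
```

```text
[ 0.5679 -0.3785 -2.868   0.0417] [-0.3  0.   0.1 -0.5  1.   0.3 -0.8  0.2]
[ 0.5641 -0.3826 -2.869   0.0409] [-0.4 -0.2  0.4 -0.1  0.4  0.1 -0.4  0.2]
```

step_arm([
  {"xyz": [0.035,-0.04,0],"angular": [0,0,0.557],"claw": 1},
  {"xyz": [0,0,0.3],"angular": [0,0,0.557],"claw": 1},
  {"xyz": [0,0,0.4],"angular": [0,0,0],"claw": 1},
  {"xyz": [0,0,0.4],"angular": [0,0,0],"claw": 1},
  {"xyz": [0,0,0.4],"angular": [0,0,0],"claw": 1},
  {"xyz": [0,0,0.4],"angular": [0,0,0],"claw": 1},
  {"xyz": [0,0,0.4],"angular": [0,0,0],"claw": 1},
  {"xyz": [0,0,0.38],"angular": [0,0,0],"claw": 0.7},
  {"xyz": [0,0,0],"angular": [0,0,0],"claw": 0.4},
  {"xyz": [0,0,0],"angular": [0,0,0],"claw": 0.4},
])

```text
clock: 2.45
ee_pos: [0.565, -0.3815, 0.1238]
tcp_rot: [[0.963, 0.268, -0.0], [0.268, -0.963, 0.0], [-0.0, -0.0, -1.0]]
wrist_force: [0.8, 0.4, 0.6]
opening: 0.0435
```

```bash
python3 - <<'E'
from rig import state, optics
import cv2,numpy as np
p,d=optics.camera("wrist"); 
cv2.imwrite("pics/w2c.png",cv2.resize(p,(800,600),interpolation=cv2.INTER_CUBIC))
s=state(); print(s['wrist_force'],s['wrist_torque'],s['opening'],s['ee_pos'])
E
```

```text
[ 0.42359788 -0.48081125 -0.33762784] [-0.03259124 -0.04984153 -0.04189156] 0.036267049764454905 [ 0.56546411 -0.38176633  0.12457671]
```

View pics/w2c.png

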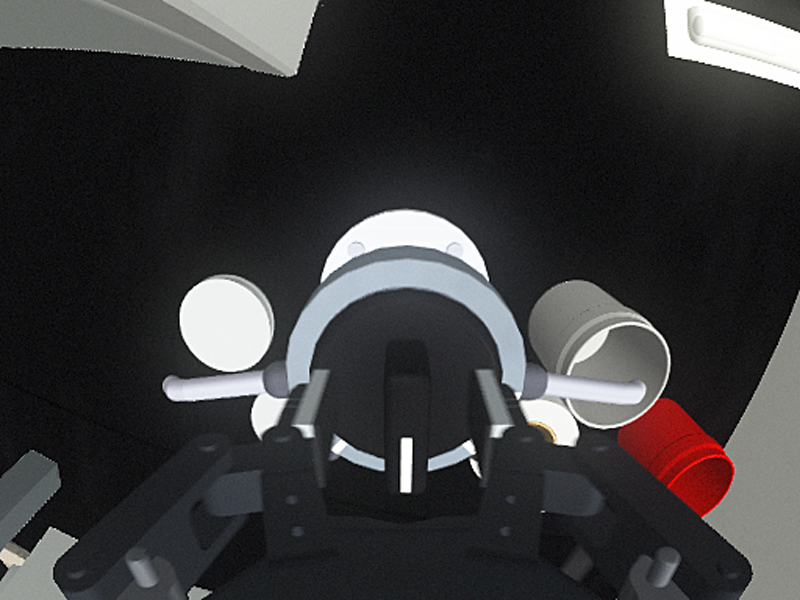

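step_arm([
  {"xyz": [0.012,0.03,0],"angular": [0,0,0],"claw": 0.4},
  {"xyz": [0,0,0],"angular": [0,0,0],"claw": 0.3},
  {"xyz": [0,0,0],"angular": [0,0,0],"claw": 0.25},
  {"xyz": [0,0,0],"angular": [0,0,0],"claw": 0.2},
  {"xyz": [0,0,0],"angular": [0,0,0],"claw": 0.1},
  {"xyz": [0,0,0],"angular": [0,0,0],"claw": 0},
  {"xyz": [0,0,0],"angular": [0,0,0],"claw": 0},
  {"xyz": [0,0,0],"angular": [0,0,0],"claw": 0},
  {"xyz": [0,0,0],"angular": [0,0,0],"claw": 0},
  {"xyz": [0,0,0],"angular": [0,0,0],"claw": 0},
], squeeze=20)

```text
clock: 3.5
ee_pos: [0.5659, -0.3826, 0.1244]
tcp_rot: [[0.963, 0.268, 0.0], [0.268, -0.963, -0.0], [0.0, 0.0, -1.0]]
wrist_force: [-1.5, 0.5, 4.6]
opening: 0.0135
```

```bash
cat > st.py <<'E'
from rig import state
import numpy as np
s=state(); R=np.array(s['tcp_rot'])
print('t',round(float(s['clock']),2),'pos',np.round(s['ee_pos'],4),'open',round(float(s['opening']),4),'yawy',round(float(np.arctan2(R[1,1],R[0,1])),4),'knob',round(float(np.arctan2(R[1,1],R[0,1])+1.299),3))
print('F world',np.round(s['wrist_force'],1),'F tool',np.round(R.T@s['wrist_force'],1),'M',np.round(s['wrist_torque'],2),'q',np.round(s['joints'],2))
E
python3 st.py
```

```text
t 3.5 pos [ 0.5659 -0.3826  0.1244] open 0.0135 yawy -1.2991 knob -0.0
F world [-1.5  0.5  4.6] F tool [-1.3 -0.9 -4.6] M [ 0.26  0.24 -0.03] q [ 0.52  0.59 -0.03  1.62  0.02  0.93 -0.81]
```

step_arm([
  {"xyz": [0,0,-0.06],"angular": [0,0,0],"claw": 0},
  {"xyz": [0,0,-0.06],"angular": [0,0,0],"claw": 0},
  {"xyz": [0,0,-0.06],"angular": [0,0,0],"claw": 0},
  {"xyz": [0,0,-0.055],"angular": [0,0,0],"claw": 0},
  {"xyz": [0,0,0],"angular": [0,0,0],"claw": 0},
  {"xyz": [0,0,0],"angular": [0,0,0],"claw": 0},
  {"xyz": [0,0,0],"angular": [0,0,0],"claw": 0},
  {"xyz": [0,0,0],"angular": [0,0,0],"claw": 0},
  {"xyz": [0,0,0],"angular": [0,0,0],"claw": 0},
  {"xyz": [0,0,0],"angular": [0,0,0],"claw": 0},
])

```text
clock: 4.5
ee_pos: [0.5659, -0.3825, 0.1337]
tcp_rot: [[0.963, 0.268, 0.0], [0.268, -0.963, -0.0], [0.0, 0.0, -1.0]]
wrist_force: [1.5, -0.4, 0.1]
opening: 0.0137
```

```bash
python3 st.py; python3 - <<'E'
from rig import state, optics
import cv2,numpy as np
p,d=optics.camera("side"); cv2.imwrite("pics/s3.png",cv2.resize(p[150:300,180:340],None,fx=4,fy=4,interpolation=cv2.INTER_CUBIC))
p,d=optics.camera("wrist"); cv2.imwrite("pics/w3.png",cv2.resize(p,(800,600),interpolation=cv2.INTER_CUBIC))
E
```

```text
t 4.5 pos [ 0.5659 -0.3825  0.1337] open 0.0137 yawy -1.2991 knob -0.0
F world [ 1.5 -0.4  0.1] F tool [ 1.3  0.7 -0.1] M [-0.07 -0.3  -0.04] q [ 0.52  0.58 -0.03  1.62  0.02  0.94 -0.81]
```

View pics/s3.png

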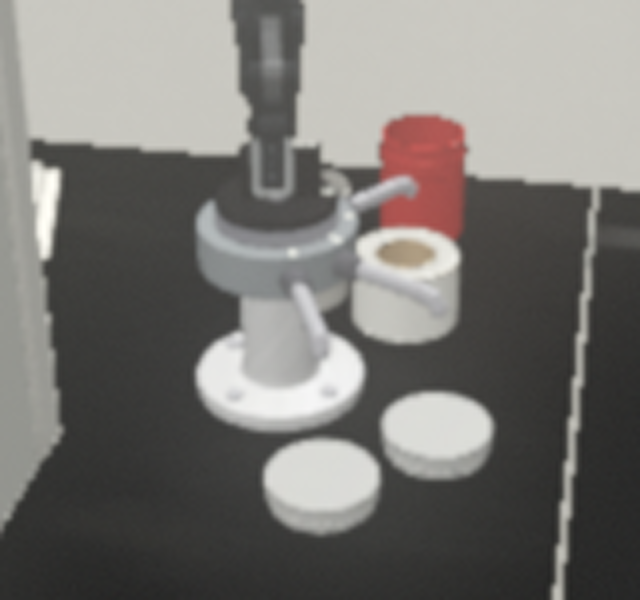

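View pics/w3.png

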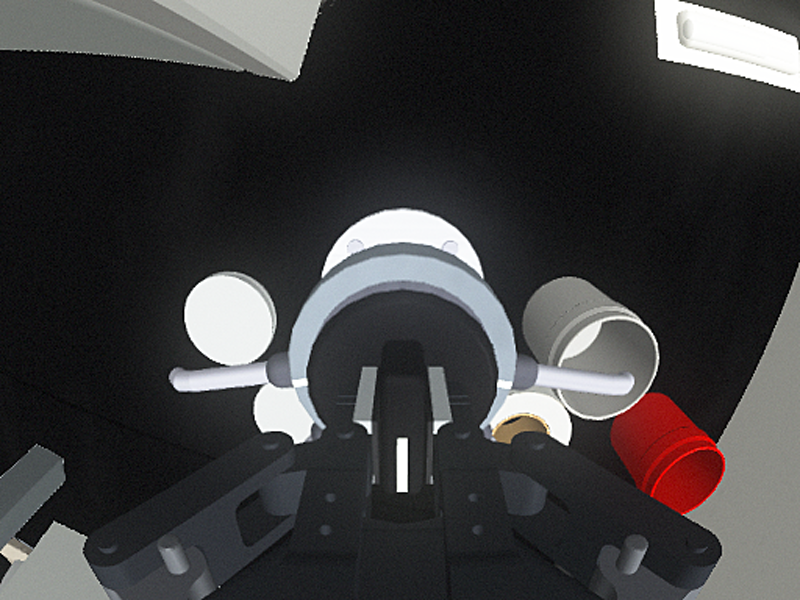

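step_arm([
  {"xyz": [0,0,0],"angular": [0,0,-0.1],"claw": 0},
  {"xyz": [0,0,0],"angular": [0,0,-0.2],"claw": 0},
  {"xyz": [0,0,0],"angular": [0,0,-0.2],"claw": 0},
  {"xyz": [0,0,0],"angular": [0,0,-0.2],"claw": 0},
  {"xyz": [0,0,0],"angular": [0,0,-0.1],"claw": 0},
  {"xyz": [0,0,0],"angular": [0,0,0],"claw": 0},
  {"xyz": [0,0,0],"angular": [0,0,0],"claw": 0},
  {"xyz": [0,0,0],"angular": [0,0,0],"claw": 0},
  {"xyz": [0,0,0],"angular": [0,0,0],"claw": 0},
  {"xyz": [0,0,0],"angular": [0,0,0],"claw": 0},
])

```text
clock: 5.6
ee_pos: [0.5658, -0.3823, 0.1334]
tcp_rot: [[0.924, 0.382, -0.0], [0.382, -0.924, 0.0], [-0.0, -0.0, -1.0]]
wrist_force: [0.3, 1.7, 1.8]
opening: 0.0133
```

```bash
python3 st.py; python3 - <<'E'
from rig import state, optics
import cv2,numpy as np
p,d=optics.camera("wrist"); cv2.imwrite("pics/w4.png",cv2.resize(p,(800,600),interpolation=cv2.INTER_CUBIC))
E
```

```text
t 5.6 pos [ 0.5658 -0.3823  0.1334] open 0.0133 yawy -1.179 knob 0.12
F world [0.3 1.7 1.8] F tool [ 0.9 -1.5 -1.8] M [ 0.29  0.01 -0.04] q [ 0.54  0.58 -0.06  1.61  0.04  0.94 -0.71]
```

View pics/w4.png

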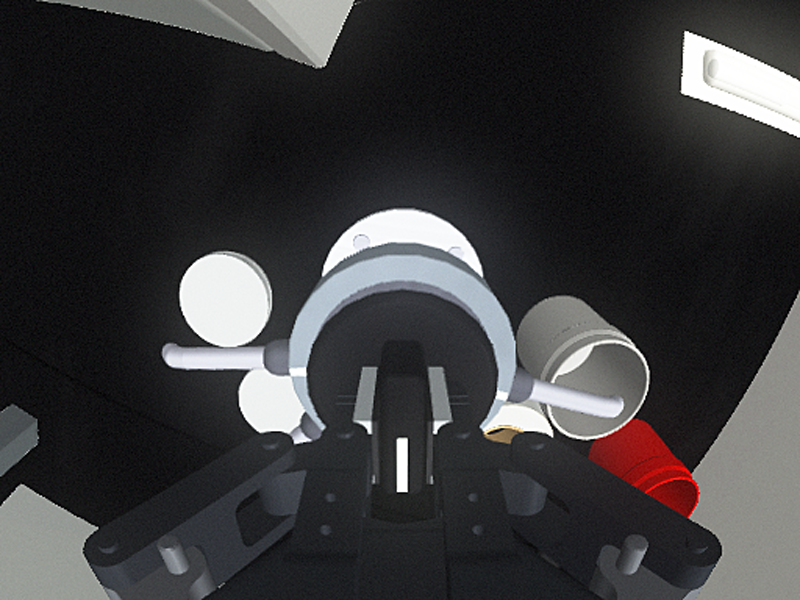

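step_arm([
  {"xyz": [0,0,0],"angular": [0,0,-0.8],"claw": 0},
  {"xyz": [0,0,0],"angular": [0,0,-0.8],"claw": 0},
  {"xyz": [0,0,0],"angular": [0,0,-0.8],"claw": 0},
  {"xyz": [0,0,0],"angular": [0,0,-0.8],"claw": 0},
  {"xyz": [0,0,0],"angular": [0,0,-0.8],"claw": 0},
  {"xyz": [0,0,0],"angular": [0,0,-0.8],"claw": 0},
  {"xyz": [0,0,0],"angular": [0,0,-0.8],"claw": 0},
  {"xyz": [0,0,0],"angular": [0,0,-0.8],"claw": 0},
  {"xyz": [0,0,0],"angular": [0,0,-0.8],"claw": 0},
  {"xyz": [0,0,0],"angular": [0,0,0],"claw": 0},
])

```text
clock: 6.65
ee_pos: [0.564, -0.3811, 0.1324]
tcp_rot: [[0.095, 0.995, -0.004], [0.995, -0.095, 0.003], [0.003, -0.004, -1.0]]
wrist_force: [-3.9, 5.3, 2.7]
opening: 0.0135
```

```bash
python3 st.py; python3 - <<'E'
from rig import state, optics
import cv2,numpy as np
p,d=optics.camera("wrist"); cv2.imwrite("pics/w5.png",cv2.resize(p,(800,600),interpolation=cv2.INTER_CUBIC))
E
python3 st.py
```

```text
t 6.65 pos [ 0.564  -0.3811  0.1324] open 0.0135 yawy -0.0956 knob 1.203
F world [-3.9  5.3  2.7] F tool [ 4.9 -4.4 -2.6] M [1.03 0.69 0.05] q [ 0.72  0.61 -0.32  1.6   0.21  0.97  0.24]
t 6.7 pos [ 0.5641 -0.381   0.1324] open 0.0136 yawy -0.098 knob 1.201
F world [-3.6  5.2  0.6] F tool [ 4.8 -4.1 -0.6] M [1.01 0.71 0.03] q [ 0.72  0.6  -0.32  1.6   0.21  0.97  0.24]
```

View pics/w5.png

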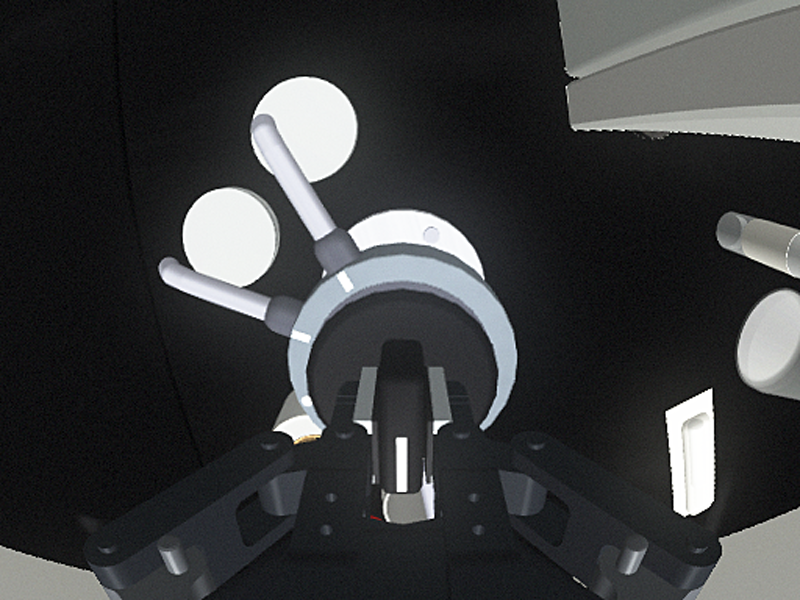

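step_arm([
  {"xyz": [0.02,-0.017,0],"angular": [0,0,0],"claw": 0},
  {"xyz": [0,0,0.02],"angular": [0,0,0],"claw": 0},
  {"xyz": [0,0,0.02],"angular": [0,0,0],"claw": 0},
  {"xyz": [0,0,0.02],"angular": [0,0,0],"claw": 0},
  {"xyz": [0,0,0],"angular": [0,0,0],"claw": 0},
  {"xyz": [0,0,0],"angular": [0,0,0],"claw": 0},
  {"xyz": [0,0,0],"angular": [0,0,0],"claw": 0},
  {"xyz": [0,0,0],"angular": [0,0,0],"claw": 0},
  {"xyz": [0,0,0],"angular": [0,0,0],"claw": 0},
  {"xyz": [0,0,0],"angular": [0,0,0],"claw": 0},
])

```text
clock: 7.7
ee_pos: [0.5641, -0.381, 0.1305]
tcp_rot: [[0.099, 0.995, -0.003], [0.995, -0.099, 0.001], [0.001, -0.003, -1.0]]
wrist_force: [-3.0, 3.4, 0.9]
opening: 0.0138
```

```bash
python3 st.py
```

```text
t 7.7 pos [ 0.5641 -0.381   0.1305] open 0.0138 yawy -0.0991 knob 1.2
F world [-3.   3.4  0.9] F tool [ 3.1 -3.4 -0.9] M [0.85 0.8  0.05] q [ 0.72  0.61 -0.31  1.61  0.22  0.97  0.23]
```

step_arm([
  {"xyz": [0.03,-0.03,0],"angular": [0,0,0],"claw": 0},
  {"xyz": [0,0,0.02],"angular": [0,0,0],"claw": 0},
  {"xyz": [0,0,0.02],"angular": [0,0,0],"claw": 0},
  {"xyz": [0,0,0.02],"angular": [0,0,0],"claw": 0},
  {"xyz": [0,0,0],"angular": [0,0,0],"claw": 0},
  {"xyz": [0,0,0],"angular": [0,0,0],"claw": 0},
  {"xyz": [0,0,0],"angular": [0,0,0],"claw": 0},
  {"xyz": [0,0,0],"angular": [0,0,0],"claw": 0},
  {"xyz": [0,0,0],"angular": [0,0,0],"claw": 0},
  {"xyz": [0,0,0],"angular": [0,0,0],"claw": 0},
])

```text
clock: 8.7
ee_pos: [0.564, -0.3809, 0.1288]
tcp_rot: [[0.099, 0.995, 0.0], [0.995, -0.099, -0.001], [-0.001, 0.0, -1.0]]
wrist_force: [-3.2, -0.9, 2.4]
opening: 0.0137
```

```bash
python3 st.py
```

```text
t 8.7 pos [ 0.564  -0.3809  0.1288] open 0.0137 yawy -0.0995 knob 1.199
F world [-3.2 -0.9  2.4] F tool [-1.3 -3.1 -2.4] M [-0.34  0.64  0.09] q [ 0.72  0.61 -0.31  1.61  0.22  0.96  0.23]
```

step_arm([
  {"xyz": [0,-0.03,0],"angular": [0,0,0],"claw": 0},
  {"xyz": [0,0,0.02],"angular": [0,0,0],"claw": 0},
  {"xyz": [0,0,0.02],"angular": [0,0,0],"claw": 0},
  {"xyz": [0,0,0],"angular": [0,0,0],"claw": 0},
  {"xyz": [0,0,0],"angular": [0,0,0],"claw": 0},
  {"xyz": [0,0,0],"angular": [0,0,0],"claw": 0},
  {"xyz": [0,0,0],"angular": [0,0,0],"claw": 0},
  {"xyz": [0,0,0],"angular": [0,0,0],"claw": 0},
  {"xyz": [0,0,0],"angular": [0,0,0],"claw": 0},
  {"xyz": [0,0,0],"angular": [0,0,0],"claw": 0},
])

```text
clock: 9.7
ee_pos: [0.5639, -0.3808, 0.1277]
tcp_rot: [[0.099, 0.995, 0.002], [0.995, -0.099, -0.001], [-0.001, 0.002, -1.0]]
wrist_force: [2.6, -3.8, 3.4]
opening: 0.0134
```

```bash
python3 st.py
```

```text
t 9.7 pos [ 0.5639 -0.3808  0.1277] open 0.0134 yawy -0.0992 knob 1.2
F world [ 2.6 -3.8  3.4] F tool [-3.6  3.  -3.3] M [-0.98 -0.66  0.08] q [ 0.72  0.61 -0.31  1.61  0.22  0.95  0.23]
```

step_arm([
  {"xyz": [-0.022,0.03,0],"angular": [0,0,0],"claw": 0},
  {"xyz": [0,0,0.02],"angular": [0,0,0],"claw": 0},
  {"xyz": [0,0,0.02],"angular": [0,0,0],"claw": 0},
  {"xyz": [0,0,0],"angular": [0,0,0],"claw": 0},
  {"xyz": [0,0,0],"angular": [0,0,0],"claw": 0},
  {"xyz": [0,0,0],"angular": [0,0,0],"claw": 0},
  {"xyz": [0,0,0],"angular": [0,0,0],"claw": 0},
  {"xyz": [0,0,0],"angular": [0,0,0],"claw": 0},
  {"xyz": [0,0,0],"angular": [0,0,0],"claw": 0},
  {"xyz": [0,0,0],"angular": [0,0,0],"claw": 0},
])

```text
clock: 10.7
ee_pos: [0.564, -0.3809, 0.1253]
tcp_rot: [[0.099, 0.995, -0.0], [0.995, -0.099, 0.001], [0.0, -0.0, -1.0]]
wrist_force: [0.0, 0.0, 2.9]
opening: 0.0136
```

```bash
python3 st.py;  python3 - <<'E'
from rig import state, optics
import cv2,numpy as np
p,d=optics.camera("wrist"); cv2.imwrite("pics/w6.png",cv2.resize(p,(800,600),interpolation=cv2.INTER_CUBIC))
E
python3 st.py
```

```text
t 10.7 pos [ 0.564  -0.3809  0.1253] open 0.0136 yawy -0.0989 knob 1.2
F world [0.  0.  2.9] F tool [ 0.   0.  -2.9] M [-0.12 -0.15  0.14] q [ 0.72  0.61 -0.31  1.61  0.22  0.95  0.23]
t 10.75 pos [ 0.564  -0.3809  0.1254] open 0.0133 yawy -0.0989 knob 1.2
F world [ 0.6 -0.3  2.7] F tool [-0.3  0.6 -2.7] M [-0.11 -0.16  0.14] q [ 0.72  0.61 -0.31  1.61  0.22  0.95  0.23]
```

View pics/w6.png

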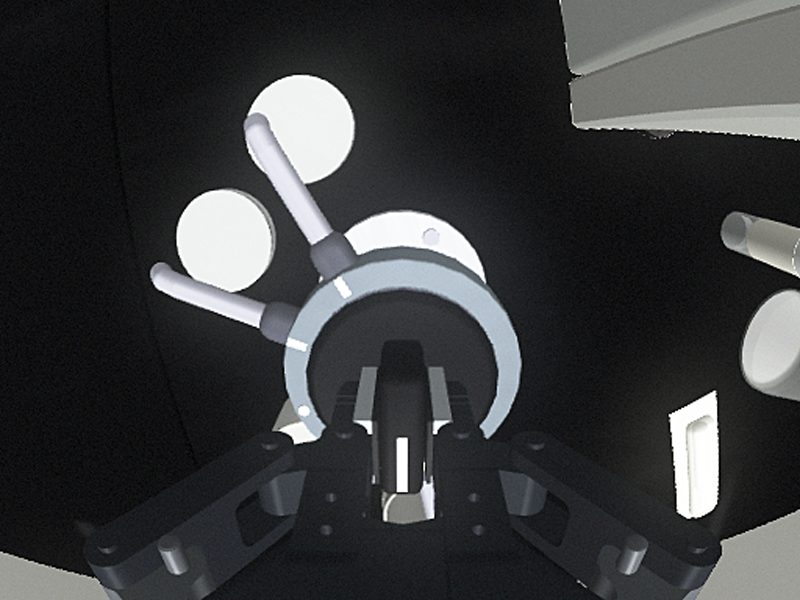

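step_arm([
  {"xyz": [0,0,0.02],"angular": [0,0,-0.1],"claw": 0},
  {"xyz": [0,0,0.02],"angular": [0,0,0],"claw": 0},
  {"xyz": [0,0,0.02],"angular": [0,0,0],"claw": 0},
  {"xyz": [0,0,0],"angular": [0,0,0],"claw": 0},
  {"xyz": [0,0,0],"angular": [0,0,0],"claw": 0},
  {"xyz": [0,0,0],"angular": [0,0,0],"claw": 0},
  {"xyz": [0,0,0],"angular": [0,0,0],"claw": 0},
  {"xyz": [0,0,0],"angular": [0,0,0],"claw": 0},
  {"xyz": [0,0,0],"angular": [0,0,0],"claw": 0},
  {"xyz": [0,0,0],"angular": [0,0,0],"claw": 0},
])

```text
clock: 11.75
ee_pos: [0.564, -0.3809, 0.1243]
tcp_rot: [[0.084, 0.996, -0.0], [0.996, -0.084, 0.0], [0.0, -0.0, -1.0]]
wrist_force: [-3.1, 1.9, 12.3]
opening: 0.0137
```

```bash
python3 st.py
```

```text
t 11.75 pos [ 0.564  -0.3809  0.1243] open 0.0137 yawy -0.0838 knob 1.215
F world [-3.1  1.9 12.3] F tool [  1.7  -3.3 -12.3] M [0.44 0.72 0.06] q [ 0.72  0.61 -0.32  1.61  0.22  0.95  0.25]
```

step_arm([
  {"xyz": [0,0,-0.03],"angular": [0,0,0],"claw": 0},
  {"xyz": [0,0,0],"angular": [0,0,0],"claw": 0},
  {"xyz": [0,0,0],"angular": [0,0,0],"claw": 0.5},
  {"xyz": [0,0,0],"angular": [0,0,0],"claw": 0.5},
  {"xyz": [0,0,0],"angular": [0,0,0],"claw": 0.5},
  {"xyz": [0,0,0],"angular": [0,0,0],"claw": 0.5},
  {"xyz": [0,0,0],"angular": [0,0,0],"claw": 0.5},
  {"xyz": [0,0,0],"angular": [0,0,0],"claw": 0.5},
  {"xyz": [0,0,0],"angular": [0,0,0],"claw": 0.5},
  {"xyz": [0,0,0],"angular": [0,0,0],"claw": 0.5},
])

```text
clock: 12.75
ee_pos: [0.5641, -0.3812, 0.1243]
tcp_rot: [[0.084, 0.996, 0.0], [0.996, -0.084, -0.0], [-0.0, 0.0, -1.0]]
wrist_force: [0.1, -0.9, -0.9]
opening: 0.0428
```

```bash
python3 st.py;  python3 - <<'E'
from rig import state, optics
import cv2,numpy as np
p,d=optics.camera("wrist"); cv2.imwrite("pics/w7.png",cv2.resize(p,(800,600),interpolation=cv2.INTER_CUBIC))
E
```

```text
t 12.75 pos [ 0.5641 -0.3812  0.1243] open 0.0428 yawy -0.0841 knob 1.215
F world [ 0.1 -0.9 -0.9] F tool [-0.9  0.1  0.9] M [-0.    0.01  0.  ] q [ 0.72  0.61 -0.32  1.61  0.22  0.95  0.25]
```

View pics/w7.png

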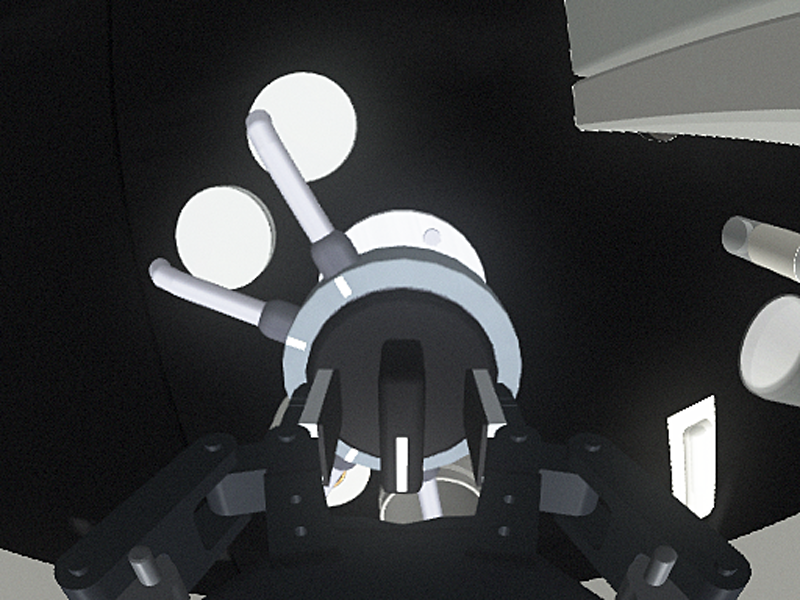

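step_arm([
  {"xyz": [0,0,-0.1],"angular": [0,0,0],"claw": 0.5},
  {"xyz": [0,0,-0.3],"angular": [0,0,0],"claw": 0.5},
  {"xyz": [0,0,-0.4],"angular": [0,0,0],"claw": 0.5},
  {"xyz": [0,0,-0.4],"angular": [0,0,0],"claw": 0.5},
  {"xyz": [0,0,-0.4],"angular": [0,0,0],"claw": 0.5},
  {"xyz": [0,0,-0.4],"angular": [0,0,0],"claw": 0.5},
  {"xyz": [0,0,-0.4],"angular": [0,0,0],"claw": 0.5},
  {"xyz": [0,0,-0.3],"angular": [0,0,0],"claw": 0.5},
  {"xyz": [0,0,0],"angular": [0,0,0],"claw": 0.5},
  {"xyz": [0,0,0],"angular": [0,0,0],"claw": 0.5},
])

```text
clock: 13.8
ee_pos: [0.5639, -0.3812, 0.2322]
tcp_rot: [[0.084, 0.996, -0.0], [0.996, -0.084, 0.0], [0.0, -0.0, -1.0]]
wrist_force: [-0.7, -0.5, -0.5]
opening: 0.0427
```

```bash
python3 st.py;  python3 - <<'E'
from rig import state, optics
import cv2,numpy as np
from h import *
i=optics.camera_info("wrist")
p,d=optics.camera("wrist"); cv2.imwrite("pics/w8.png",cv2.resize(p[90:310,140:400],None,fx=3,fy=2.7,interpolation=cv2.INTER_CUBIC))
q,d=optics.camera("side"); cv2.imwrite("pics/s8.png",cv2.resize(q[150:300,180:340],None,fx=4,fy=4,interpolation=cv2.INTER_CUBIC))
# depth of knob top in wrist
E
```

```text
t 13.8 pos [ 0.5639 -0.3812  0.2322] open 0.0427 yawy -0.0841 knob 1.215
F world [-0.7 -0.5 -0.5] F tool [-0.6 -0.6  0.5] M [0.02 0.04 0.05] q [ 0.73  0.51 -0.34  1.52  0.18  1.14  0.28]
```

View pics/w8.png

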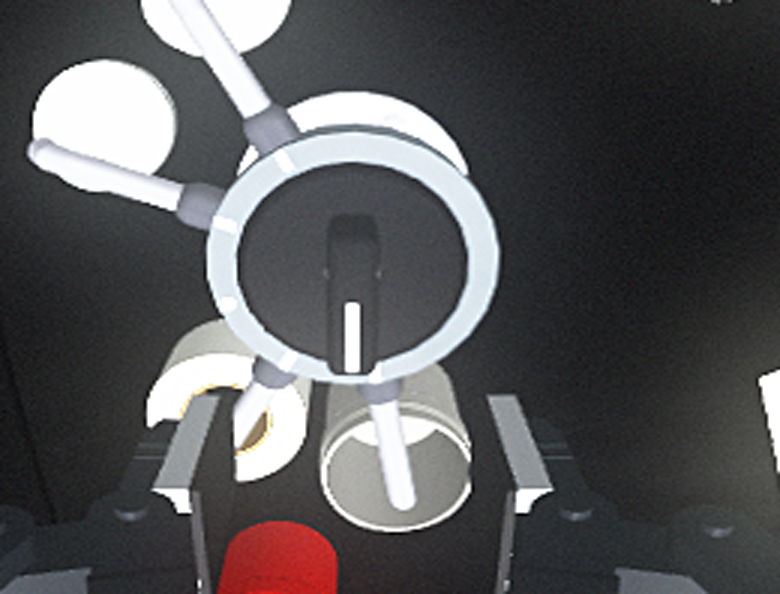

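View pics/s8.png

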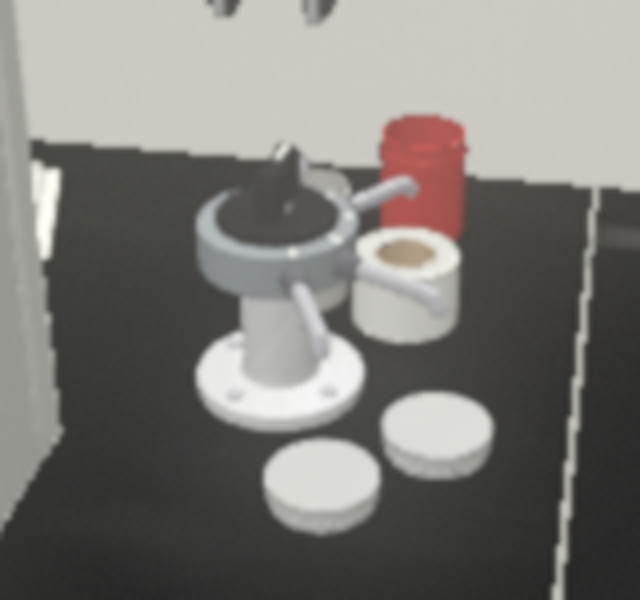

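```bash
python3 -c "
from rig import robot; print(robot.hand_in())"
```

```text
the job is handed in; nothing more can be done
None
```

The valve is set to outlet_4, the +1.40 rad outlet over the steel cup; the knob is home in its slot and released. I handed in at about 14 s; no verdict was reported.

- **Turn:** I gripped the bar at 20 N, lifted it about 9 mm and turned it counter-clockwise.
- **Slot:** A light push found the slot on the first try. The knob now sits at about 1.215 rad, just inside the ±0.18 rad allowance around the mark. I did not twist it to test the lock.
- **Seating:** The tool came down to 124.3 mm, matching the 124.4 mm when I first gripped the knob home. It was firm there at about 12 N. While it went down, vertical force stayed around 3 N.
- **Final pictures:** No gap shows under the skirt, and the nose lies beside the cup's mark. The cup, tape roll and petri dishes appear where they stood, and the gripper is about 110 mm above its gripping height.
- **Disagreement:** The two cameras put the knob axis about 4 mm apart. Sideways force reached about 7 N on the wrist during the turn, so I re-centred on the forces at about (0.564, -0.381), and they dropped to near zero.

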